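# Close the weighing enclosure with the hook pole

## Task

Close the sloping sash of the little weighing enclosure with the yellow hook pole: hook it down into the orange ring on the sash, draw the sash gently down its slope until you feel it fully home on the rubber sill, and keep it there with a steady pull of about 16 N for a full second to bed the seal. Then unhook, leaving it closed, and lay the pole gently back in both notches of its stand. Only the pole may touch the enclosure, never strain it, and leave the pipette rack, wash bottle and tip box alone.

Things in the scene. Friction and masses are not known exactly. Their poses are not given: they have to be found in the camera images.
- enclosure: Fixed draught enclosure, 300 deep x 240 wide x 270 mm high, white foot, clear panes. Origin: on the bench, mid width, 170 mm behind its front edge. +x points away from the robot, z up; yaw varies. From the front edge, 70 mm high, its front slopes up and away at 40 degrees; a clear sash with blue bars (200 wide, 185 mm long) slides down it to a black rubber sill.
- pull_ring (a point): Centre of the orange ring on the sash's top: hole 20, outside 32, bar 6 mm. x points up the slope (away from the robot), y left, z along the ring's axis, square off the slope. 31 mm off the pane; its block, 16 mm wide, starts 18 mm up-slope, 7 mm higher. Sash drag 5 to 9 N; it stays where left. Travel left: 56 to 76 mm; the sill is adjustable, so home must be felt: a firm stop.
- pole: Loose hook pole, 300 mm long, 180 g, along its x axis: yellow grip 18 x 18 mm square from x = -120 to +100 mm, then a steel rod 10 mm thick to x = +180 mm, where a straight prong 7 mm thick turns square down (-z), its end 32.5 mm below the rod's axis. Origin: on the grip's underside, so the pole's axis lies at z = +9 mm.
- hook_tip (a point): The end of the prong: 180 mm along x, and 23.5 mm below the pole's origin (32.5 mm below the pole's axis). Axes as the pole's.
- stand: Grey pole stand, fixed, foot 220 x 90 x 8 mm; two posts 14 mm thick, 85 mm behind and 75 mm ahead of its origin along x, with notches 26 mm wide, flared lips up to 84 mm high. Origin: middle of the foot, on the bench. Stands left or right on the bench.
- stand_seat (a point): Point in the stand at the height of the notch floors, 62 mm over the bench, midway along the foot: the lying pole's origin is at this point, x axes alike.
- pipette_rack: Green rack with three pipettes, loose, 110 x 200 x 165 mm, on the side opposite to the pole stand. Origin: centre of its underside.
- wash_bottle: White wash bottle, loose, 60 mm diameter, 180 mm high. Origin: centre of its underside.
- tip_box: Blue box of pipette tips with clear lid, loose, 122 x 87 x 80 mm. Origin: centre of its underside.
Things that resemble listed ones, but are neither listed nor needed, are in the scene too. What is shaped like the stand but purple is not meant.

How it is judged:
By the outcome, as a careful person would: the job done as asked, in the order asked, and still so for the second after the job is handed in, with the robot touching nothing.
It also fails if it takes over 64 s, if anything falls off the work surface, if the arm or the gripper's body presses on something with over 40 N, if the wrist force passes 120 N, or if a joint passes its speed limit or range.

## Robot

A 6-joint arm with a two-finger parallel gripper is mounted at the origin on the work surface. World frame = base frame: x ahead of the robot, y to its left, z up, the work surface at z = 0. Lengths are in m, angles in rad, forces in N, time in s.
With the tool pointing down it reaches from about 0.35 to 0.975 m from the base axis. Payload 17.4 kg.
Tool frame: the origin (TCP) lies midway between the tips of the shut fingers; the grasp point (between the pads) lies 19 mm behind it; z points along the fingers, y is the direction in which the jaws open and shut (so a half turn about z gives the same grasp; the last joint's range is limited). The gripper opens to 85 mm and grips with 20 to 120 N. Pads are 22 mm wide; open, the fingers measure 114 mm over their backs; the gripper's body (76 mm by 85 mm) begins 54 mm behind the grasp point. The pads swing forward as they close: fully open they stand 13 mm farther back than shut.
Start: joints at [-1.169, 0.116, 1.442, -0, 1.584, -0.038], TCP at [0.287, -0.611, 0.231] pointing down, gripper open.
Joint ranges: [-2.83, 2.83], [-0.83, 2.19], [0.07, 2.5], [-1.14, 4.28], [0.01, 3], [-2.97, 2.97]. Speed limits (rad/s): [1.89, 1.89, 2.22, 3.14, 3.14, 3.14].

## Interface

Orientations are given as [roll, pitch, yaw] about the fixed x, y, z axes, in that order (R = Rz(yaw) Ry(pitch) Rx(roll)).
In Python, from cell import arm gives the robot as it stands.
- The arm moves only by the tool servo_tool, never from a script. Its argument "plan" is a list of rows, each a list of 4 numbers: the shift along the world's x, y, z in m, then the turn about the world's z in degrees. A call has 1 to 10 rows; each row is the pose to reach, as a shift and turn from the pose commanded when the call began; what a row does not reach only later rows make up. A row lasts 1/10 s, in which the tool goes at most 50 mm and 8.59 degrees, less where a joint would pass 70% of its speed; a pose out of reach is approached as far as the arm can. A call with a gripper value outside its range is refused whole. "jaw" is the finger opening in m, from 0 to 0.0854, set as the call begins (left out, the last holds). The fingers move at their own pace and stop on an object; the grip force is fixed at half the most. Time passes only in rows, so rows that repeat a pose let the fingers close. It gives the time, the measured TCP pose, the force and the opening at its end, in the units of the state.
- arm.observe(): the state, without advancing time (a new reading comes with each control period).
- arm.read_camera(name): name is "scene" or "top"; returns a dict with "image" (420x560x3 uint8, red, green, blue), "fx", "fy", "cx", "cy" (pixels), "position" and "rotation" of the camera in the world. Camera axes: x right, y up, looking along -z (the intrinsics and any distortion apply to the point x, -y, -z); pixel columns grow to the right and rows downward; lengths in m; the calibration is good to about 2 mm. A picture is of the moment at which its call begins. There is no depth.
- arm.job_done(): hands the job in, once; it reports no verdict.
The state is a dict: "clock": time; "qpos": joint angles; "joint_vel": joint speeds; "joint_torque": joint torques, N m; "tcp_pos": TCP position; "ee_rot": TCP orientation; "ft_force": force on the tool from outside, world axes, zero at the start; "moment": the same for the moment, N m; "grip_width": finger opening in m.
Only numpy, scipy, OpenCV 4.12 (cv2) and the standard library are available. Lean on these libraries where they do the work, as an engineer would, in place of code of your own. Each camera call takes 0.05 s, during which the arm holds its last target. There are 200 camera calls.

## Working session

There is one attempt and no reset: what is moved stays moved. The work goes in short steps, Python scripts to look and compute and a tool call to move; the robot and the scene stay as the last step left them, time stands still between calls to the robot, and variables do not carry over. Pictures are saved under pics/ and viewed, about 8 in all and at most 12, crops included, and the job is handed in when it is done.

Besides the shell and the picture viewer there is one more tool, called after "Call:" as name(argument=value, ...) on one line, values as JSON. servo_tool: Moves the arm, as the interface text tells. Its arguments: {"type":"object","properties":{"plan":{"type":"array","items":{"type":"array","items":{"type":"number"}}},"jaw":{"type":"number"}},"required":["plan"]}

```bash
mkdir -p pics; ls
python3 - <<'E'
from cell import arm
import cv2,pickle
s=arm.observe();print({k:s[k] for k in('clock','tcp_pos','ee_rot','ft_force','grip_width')})
for n in('scene','top'):
    c=arm.read_camera(n);pickle.dump(c,open(f'{n}0.pkl','wb'))
    cv2.imwrite(f'pics/{n}0.png',c['image'][:,:,::-1]);print(n,[c[k] for k in c if k!='image'])
E
```

```text
pics
{'clock': 0.0, 'tcp_pos': array([ 0.28732363, -0.61058603,  0.23057127]), 'ee_rot': array([-3.14048039e+00, -7.48110610e-05,  4.39837830e-01]), 'ft_force': array([-0.44323113, -0.16747459,  0.2438847 ]), 'grip_width': 0.08535141524338706}
scene [471.3580080665387, 471.3580080665387, 284.3159976954101, 217.62431907054605, array([ 1.31096218, -0.45597784,  0.84663489]), array([0.92092042, 0.02408835, 0.9296717 ])]
top [501.8562752370555, 501.8562752370555, 274.28292301790606, 201.91604804656396, array([0.3317998 , 0.08588485, 1.49759199]), array([ 0.16946641,  0.00496929, -1.56263042])]
```

View pics/scene0.png

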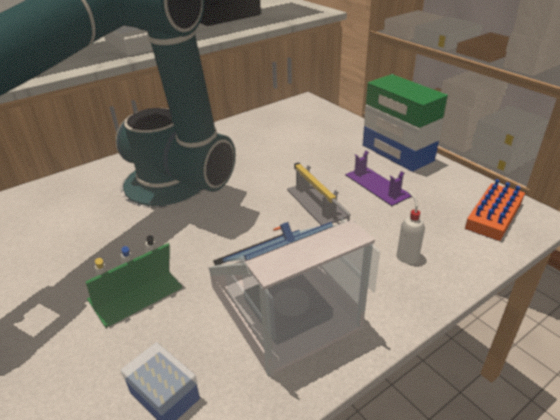

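View pics/top0.png

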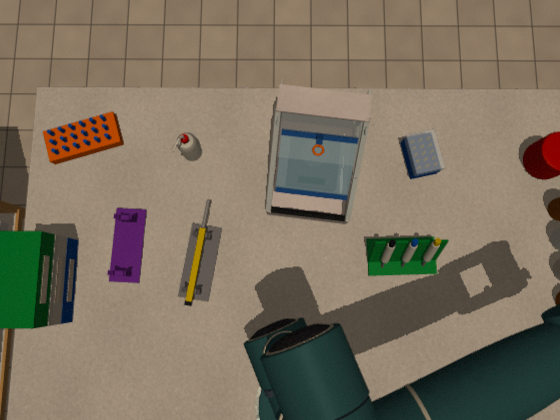

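The grey stand with the yellow pole is at top (200,262) and scene (318,190). The purple look-alike is at top (127,245) and scene (378,183), and isn't the one meant. The orange ring is at top (318,150) and scene about (279,229); the orange tip rack at top (83,137) only shares its colour. I'll confirm with one enlarged crop and measure.

```bash
cat > h.py <<'E'
import numpy as np,cv2,pickle
from scipy.spatial.transform import Rotation as Ro
def R(c): return Ro.from_euler('xyz',c['rotation']).as_matrix()
def ray(c,uv):
    uv=np.atleast_2d(np.asarray(uv,float))
    d=np.c_[(uv[:,0]-c['cx'])/c['fx'],-(uv[:,1]-c['cy'])/c['fy'],-np.ones(len(uv))]@R(c).T
    return np.array(c['position']),d/np.linalg.norm(d,axis=1)[:,None]
def onz(c,uv,z):
    p,d=ray(c,uv);return p+d*((z-p[2])/d[:,2])[:,None]
def proj(c,P):
    q=(np.atleast_2d(P)-c['position'])@R(c)
    return np.c_[c['cx']+c['fx']*q[:,0]/-q[:,2],c['cy']+c['fy']*q[:,1]/q[:,2]]
def tri(c1,u1,c2,u2):
    p,d=ray(c1,u1);q,e=ray(c2,u2);d=d[0];e=e[0]
    t=np.linalg.lstsq(np.c_[d,-e],q-p,rcond=None)[0]
    a,b=p+d*t[0],q+e*t[1];return (a+b)/2,np.linalg.norm(a-b)
def mask(c,lo,hi):return cv2.inRange(cv2.cvtColor(c['image'],cv2.COLOR_RGB2HSV),lo,hi)
def blobs(m,amin=15):
    n,l,s,ce=cv2.connectedComponentsWithStats(m);return [(ce[i].round(1),s[i]) for i in range(1,n) if s[i,4]>=amin]
def load(n):return pickle.load(open(n,'rb'))
E
python3 - <<'E'
from h import *
T,S=load('top0.pkl'),load('scene0.pkl')
print('proj check base',proj(T,[0.4,0.3,0]))
for n,c in(('T',T),('S',S)):
    print(n,'yellow',blobs(mask(c,(20,130,90),(35,255,255)),20))
    print(n,'orange',blobs(mask(c,(3,110,90),(16,255,255)),6)[:12])
m=mask(T,(20,130,90),(35,255,255));m[:, :170]=0;m[:,230:]=0
print(cv2.minAreaRect(cv2.findNonZero(m)))
a=cv2.resize(T['image'][180:320,170:250],None,fx=4,fy=4,interpolation=2)
b=cv2.resize(T['image'][80:225,255:380],None,fx=3.8,fy=3.8,interpolation=2)
o=np.zeros((600,800,3),np.uint8);o[:560,:320]=a;o[:b.shape[0],325:][:, :min(475,b.shape[1])]=b[:,:475]
cv2.imwrite('pics/crop1.png',o[:,:,::-1])
a=cv2.resize(S['image'][150:340,200:390],None,fx=3,fy=3,interpolation=2)
cv2.imwrite('pics/crop2.png',a[:,:,::-1])
E
```

```text
proj check base [[204.81456157 263.86934907]]
T yellow [(array([194.9, 264.4]), array([185, 227,  21,  75, 504], dtype=int32)), (array([437.3, 241.4]), array([435, 238,   6,   8,  42], dtype=int32))]
T orange [(array([ 82.6, 138.7]), array([  43,  111,   81,   53, 2070], dtype=int32)), (array([556.5, 131.8]), array([554, 131,   6,   2,   6], dtype=int32)), (array([185. , 134.9]), array([181, 133,   8,   6,  11], dtype=int32)), (array([317.4, 149.6]), array([312, 144,  12,  12,  72], dtype=int32)), (array([ 16.7, 219.2]), array([ 15, 209,   4,  21,  57], dtype=int32)), (array([  3. , 365.9]), array([  0, 329,   8,  82, 213], dtype=int32))]
S yellow [(array([441.2,  40.9]), array([439,  36,   5,  10,  37], dtype=int32)), (array([508.6, 139.2]), array([506, 135,   7,  10,  47], dtype=int32)), (array([501.2, 164.9]), array([498, 161,   7,   9,  43], dtype=int32)), (array([314.8, 181.3]), array([296, 164,  39,  35, 216], dtype=int32)), (array([ 98.7, 261.3]), array([ 95, 258,   8,   8,  43], dtype=int32))]
S orange [(array([384.6,  12.4]), array([383,  10,   4,   6,   7], dtype=int32)), (
[... 191 characters left out ...]
7, 518], dtype=int32)), (array([369.7,  38.7]), array([369,  36,   3,   6,   7], dtype=int32)), (array([370.2,  49.2]), array([369,  45,   6,   8,  15], dtype=int32)), (array([402.8,  63.5]), array([401,  62,   5,   3,   6], dtype=int32)), (array([477.1,  64.1]), array([474,  62,   7,   5,   8], dtype=int32)), (array([397. ,  65.3]), array([395,  64,   5,   4,   6], dtype=int32)), (array([467.3,  66.3]), array([466,  66,   4,   2,   6], dtype=int32)), (array([487.5,  70.5]), array([487,  68,   2,   6,   6], dtype=int32)), (array([492.4,  68.9]), array([490,  68,   6,   3,  10], dtype=int32))]
((194.98146057128906, 264.0945739746094), (6.868741035461426, 75.11810302734375), 11.11303997039795)
```

View pics/crop1.png

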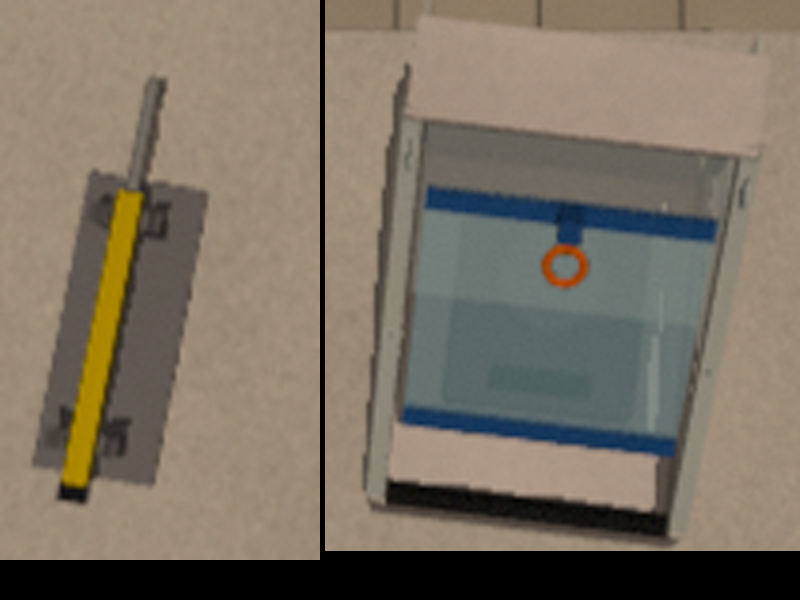

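View pics/crop2.png

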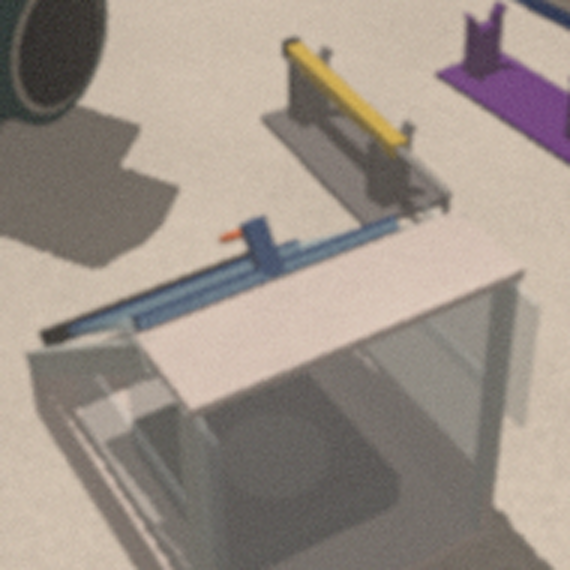

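Run:
```python
from h import *
T,S=load('top0.pkl'),load('scene0.pkl')
f=lambda x,y:(255+(x-325)/3.8,80+y/3.8)
print('front z.07',onz(T,[f(370,500),f(672,540)],.07))
print('roof z.27 rl rr fl fr',onz(T,[f(420,15),f(769,55),f(405,118),f(762,155)],.27))
# blue bars direction & ring
m=mask(T,(100,130,60),(125,255,255));m[:,:262]=0;m[:,370:]=0;m[:115]=0;m[215:]=0
for ce,s in blobs(m,60):
    print('bar',ce,s)
for z in(.2,.22,.24,.26):print('ring z',z,onz(T,[317.9,149.9],z))
for z in(.07,.071,.08):
    # axis direction from yellow grip ends (top-face)
    print('pole',z,onz(T,[(170+129/4,180+191/4),(170+75/4,180+488/4),(170+72/4,180+500/4),(170+157/4,180+78/4)],z))
print('foot z.008',onz(T,[(170+92/4,180+170/4),(170+208/4,180+190/4),(170+154/4,180+486/4),(170+34/4,180+466/4)],.008))
ms=mask(S,(3,80,80),(18,255,255));ms[:, :260]=0;ms[:,300:]=0;ms[:215]=0;ms[245:]=0
print('scene ring px',cv2.findNonZero(ms).squeeze().min(0),cv2.findNonZero(ms).squeeze().max(0))
```

```text
front z.07 [[ 0.54765124  0.11614818  0.07      ]
 [ 0.51885322 -0.11182008  0.07      ]]
roof z.27 rl rr fl fr [[ 0.85133782  0.08144562  0.27      ]
 [ 0.82413719 -0.15506757  0.27      ]
 [ 0.77790207  0.09109588  0.27      ]
 [ 0.75343365 -0.14863807  0.27      ]]
bar [319.3 136.4] [282 130  76  14 414]
bar [310.9 193.1] [276 187  71  13 293]
ring z 0.2 [[ 0.69548513 -0.02113212  0.2       ]]
ring z 0.22 [[ 0.68987959 -0.01948265  0.22      ]]
ring z 0.24 [[ 0.68427404 -0.01783318  0.24      ]]
ring z 0.26 [[ 0.6786685  -0.01618371  0.26      ]]
pole 0.07 [[0.49946864 0.30057776 0.07      ]
 [0.29066405 0.33155544 0.07      ]
 [0.28243643 0.33334658 0.07      ]
 [0.58171773 0.28299138 0.07      ]]
pole 0.071 [[0.49935119 0.30042738 0.071     ]
 [0.29069287 0.33138335 0.071     ]
 [0.28247101 0.33317323 0.071     ]
 [0.58154267 0.28285331 0.071     ]]
pole 0.08 [[0.49829415 0.29907388 0.08      ]
 [0.2909522  0.32983456 0.08      ]
 [0.28278221 0.33161315 0.08      ]
 [0.5799671  0.28161069 0.08      ]]
foot z.008 [[0.52233839 0.33811627 0.008     ]
 [0.50794852 0.2508944  0.008     ]
 [0.29078494 0.28467335 0.008     ]
 [0.30438024 0.37276083 0.008     ]]
scene ring px [273 226] [280 230]
```

Measured (m):
- **Pole:** origin about (0.4005, 0.314), yaw about −8.8°.
- **Stand:** seat about (0.406, 0.312).
- **Enclosure:** origin about (0.705, −0.02), yaw about −7°.
- **Ring:** about (0.685, −0.018, 0.2365).

I'm moving over the pole.

Call:
servo_tool(plan=[[0.02,0.01,0.045,-3],[0.04,0.03,0.085,-6],[0.06,0.065,0.115,-9],[0.08,0.11,0.125,-12],[0.1,0.155,0.125,-15],[0.115,0.2,0.125,-18],[0.125,0.25,0.125,-21],[0.13,0.3,0.125,-24],[0.135,0.35,0.125,-27],[0.14,0.4,0.125,-30]], jaw=0.0854)

```text
clock: 1.1
tcp_pos: [0.4269, -0.2106, 0.356]
ee_rot: [-3.141, 0.0, -0.086]
ft_force: [1.8, -0.7, -0.1]
grip_width: 0.0858
```

Call:
servo_tool(plan=[[0.005,0.05,0,-1],[0.01,0.1,0,-2],[0.015,0.15,0,-3],[0.018,0.2,0,-4],[0.02,0.25,0,-4],[0.022,0.3,0,-4],[0.022,0.35,-0.01,-4],[0.022,0.4,-0.03,-4],[0.022,0.45,-0.06,-4],[0.022,0.5,-0.1,-4]])

```text
clock: 2.1
tcp_pos: [0.4488, 0.2675, 0.2727]
ee_rot: [-3.141, -0.001, -0.153]
ft_force: [1.2, 0.1, 0.0]
grip_width: 0.0851
```

Call:
servo_tool(plan=[[0,0.015,-0.03,0],[0,0.017,-0.06,0],[0,0.017,-0.09,0],[0,0.017,-0.09,0],[0,0.017,-0.09,0]])

```text
clock: 2.6
tcp_pos: [0.4492, 0.2822, 0.1838]
ee_rot: [3.141, 0.0, -0.154]
ft_force: [0.1, -0.2, 0.4]
grip_width: 0.0853
```

```bash
cat > look.py <<'E'
import sys
from h import *
from cell import arm
def look(tag):
    s=arm.observe();print({k:np.round(s[k],4) for k in('clock','tcp_pos','ee_rot','ft_force','moment','grip_width','qpos')})
    r=[]
    for n in('top','scene'):
        c=arm.read_camera(n);pickle.dump(c,open(f'{n}{tag}.pkl','wb'));r.append(c)
    return s,*r
def crops(cs,boxes,name):
    ims=[cv2.resize(c['image'][b[1]:b[3],b[0]:b[2]],None,fx=b[4],fy=b[4],interpolation=2) for c,b in zip(cs,boxes)]
    h=max(i.shape[0] for i in ims);ims=[cv2.copyMakeBorder(i,0,h-i.shape[0],0,4,0) for i in ims]
    o=np.hstack(ims);print(o.shape);cv2.imwrite(f'pics/{name}.png',o[:,:,::-1])
E
python3 - <<'E'
from look import *
s,T,S=look('1')
crops([T,S],[(150,180,260,320,4),(270,120,360,240,4)],'g1')
E
```

```text
{'clock': np.float64(2.6), 'tcp_pos': array([0.4492, 0.2822, 0.1838]), 'ee_rot': array([ 3.1413e+00,  3.0000e-04, -1.5360e-01]), 'ft_force': array([ 0.0888, -0.1526,  0.3599]), 'moment': array([-0.0105, -0.0067, -0.0042]), 'grip_width': np.float64(0.0853), 'qpos': array([ 0.5129, -0.1855,  1.8122, -0.    ,  1.5153,  2.2373])}
(560, 808, 3)
```

View pics/g1.png

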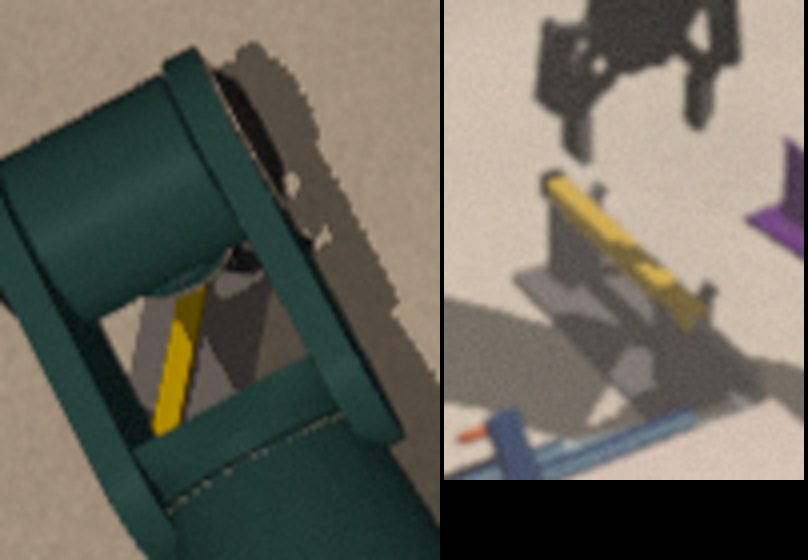

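The gripper hangs over the pole, about 24 mm short in +y; the stand and pole are undisturbed. I'm going down to grasp.

Call:
servo_tool(plan=[[0,0.012,0,0],[0,0.024,-0.02,0],[0,0.024,-0.05,0],[0,0.024,-0.08,0],[0,0.024,-0.105,0],[0,0.024,-0.12,0],[0,0.024,-0.13,0],[0,0.024,-0.132,0],[0,0.024,-0.132,0]])

```text
clock: 3.6
tcp_pos: [0.4496, 0.3066, 0.0519]
ee_rot: [-3.141, -0.001, -0.154]
ft_force: [0.9, -0.3, -0.1]
grip_width: 0.0853
```

Call:
servo_tool(plan=[[0,0,0,0],[0,0,0,0],[0,0,0,0],[0,0,0,0],[0,0,0,0],[0,0,0,0],[0,0,0,0],[0,0,0,0]], jaw=0.01)

```text
clock: 4.4
tcp_pos: [0.4494, 0.3064, 0.0515]
ee_rot: [-3.141, -0.0, -0.154]
ft_force: [-0.2, 0.2, 5.7]
grip_width: 0.017
```

Call:
servo_tool(plan=[[0,0,0.003,0],[0,0,0.01,0],[0,0,0.025,0],[0,0,0.05,0],[0,0,0.08,0],[0,0,0.12,0],[0,0,0.16,0],[0,0,0.2,0],[0,0,0.24,0],[0,0,0.27,0]])

```text
clock: 5.4
tcp_pos: [0.4489, 0.3061, 0.3252]
ee_rot: [-3.14, -0.002, -0.154]
ft_force: [0.6, 0.2, -2.0]
grip_width: 0.0169
```

Call:
servo_tool(plan=[[0.005,-0.02,0.01,0.2],[0.01,-0.05,0.01,0.4],[0.015,-0.09,0.01,0.6],[0.02,-0.13,0.01,0.9],[0.025,-0.17,0.01,1.2],[0.03,-0.21,0.01,1.5],[0.035,-0.25,0.01,1.8],[0.04,-0.285,0.01,1.8],[0.05,-0.305,0.01,1.8],[0.05,-0.308,0.01,1.8]])

```text
clock: 6.4
tcp_pos: [0.4994, -0.0038, 0.332]
ee_rot: [3.141, -0.001, -0.125]
ft_force: [0.3, 0.9, -3.0]
grip_width: 0.0169
```

Call:
servo_tool(plan=[[0,0,0,0],[0,0,0,0],[0,0,0,0]])

```text
clock: 6.7
tcp_pos: [0.499, -0.0009, 0.3315]
ee_rot: [-3.141, -0.0, -0.121]
ft_force: [-0.3, 0.7, -1.7]
grip_width: 0.0169
```

Run:
```python
from look import *
s,T,S=look('2')
t=s['tcp_pos'];yw=s['ee_rot'][2];d=np.array([np.cos(yw),np.sin(yw),0])
tip=t+.13*d+[0,0,-.0135];ax=t+[0,0,.019]
for n,c in(('T',T),('S',S)):
    print(n,'tip,rodend,gripfront',proj(c,[tip,ax+.13*d,ax+.05*d,ax-.17*d]).round(1))
crops([T,S],[(270,110,370,230,4),(210,140,310,250,4)],'g2')
```

```text
{'clock': np.float64(6.7), 'tcp_pos': array([ 0.499 , -0.0009,  0.3315]), 'ee_rot': array([-3.1415e+00, -4.0000e-04, -1.2110e-01]), 'ft_force': array([-0.2625,  0.7111, -1.6867]), 'moment': array([-0.0332, -0.0743, -0.0281]), 'grip_width': np.float64(0.0169), 'qpos': array([-5.3000e-02, -2.7770e-01,  1.6516e+00,  1.0000e-04,  1.7673e+00,
        1.6389e+00])}
T tip,rodend,gripfront [[320.1 163.7]
 [321.3 160.3]
 [317.4 193.5]
 [306.2 288.7]]
S tip,rodend,gripfront [[263.  184.3]
 [262.2 170.7]
 [244.7 153.9]
 [205.4 116.1]]
(480, 808, 3)
```

View pics/g2.png

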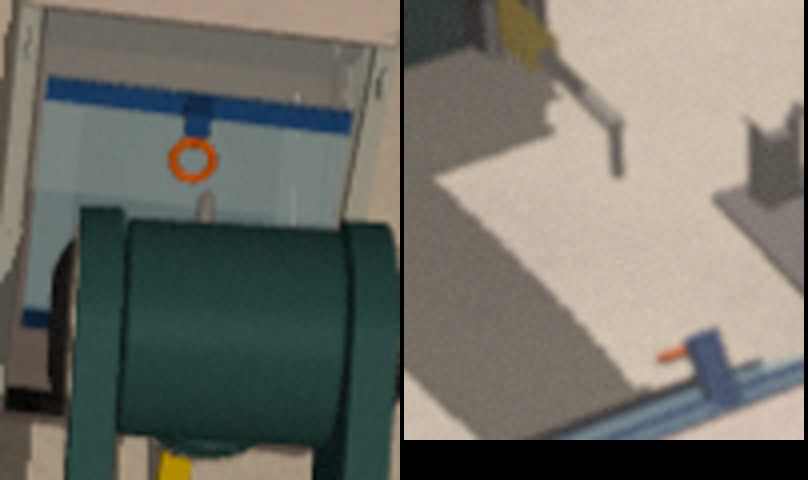

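The rod end and prong appear within about 1 px of prediction, at top (321.7,158) and scene (263.5,184.5). So the grasp is as modelled. The next step is to check the ring's height against the scene view.

Run:
```python
from h import *
T,S=load('top2.pkl'),load('scene2.pkl')
yw=np.radians(-6.8);c,s=np.cos(np.radians(40)),np.sin(np.radians(40))
Rz=Ro.from_euler('z',yw).as_matrix();ex=Rz@[c,0,s];ey=Rz@[0,1,0]
m=mask(T,(3,110,90),(16,255,255));m[:,:300]=0;m[:,335:]=0;m[:135]=0;m[170:]=0
p=cv2.findNonZero(m).squeeze();print('top bbox',p.min(0),p.max(0)+1)
ctr=(p.min(0)+p.max(0)+0)/2;print(ctr)
ms=mask(S,(3,80,80),(18,255,255));ms[:,:260]=0;ms[:,300:]=0;ms[:215]=0;ms[245:]=0
print('scene obs\n',ms[222:234,268:288]//255)
a=np.linspace(0,2*np.pi,73)
for z in(.226,.231,.2365,.241,.246):
    C=onz(T,ctr,z)[0]
    q=proj(S,C+13*.001*(np.cos(a)[:,None]*ex+np.sin(a)[:,None]*ey))
    i=q[:,0].argmin();print(z,C.round(4),'left centerline',q[i].round(1),'rows',q[:,1].min().round(1),q[:,1].max().round(1))
# yaw from blue top bar
m=mask(T,(100,130,60),(125,255,255));m[:,:262]=0;m[:,370:]=0;m[:120]=0;m[150:]=0
v=cv2.fitLine(cv2.findNonZero(m),2,0,.01,.01).ravel();P=onz(T,[v[2:]-30*v[:2],v[2:]+30*v[:2]],.235);d=P[0]-P[1]
print('yaw bar',np.degrees(np.arctan2(-d[0],d[1])))
```

```text
top bbox [312 144] [324 156]
[317.5 149.5]
scene obs
 [[0 0 0 0 0 0 0 0 0 0 0 0 0 0 0 0 0 0 0 0]
 [0 0 0 0 0 0 0 0 0 0 0 0 0 0 0 0 0 0 0 0]
 [0 0 0 0 0 0 0 0 0 0 0 0 0 0 0 0 0 0 0 0]
 [0 0 0 0 0 0 0 0 0 0 0 0 0 0 0 0 0 0 0 0]
 [0 0 0 0 0 0 0 0 0 0 1 1 0 0 0 0 0 0 0 0]
 [0 0 0 0 0 0 0 1 1 1 1 1 1 0 0 0 0 0 0 0]
 [0 0 0 0 0 0 1 1 1 1 1 1 1 0 0 0 0 0 0 0]
 [0 0 0 0 0 1 1 1 1 1 1 0 0 0 0 0 0 0 0 0]
 [0 0 0 0 0 0 1 1 0 0 0 0 0 0 0 0 0 0 0 0]
 [0 0 0 0 0 0 0 0 0 0 0 0 0 0 0 0 0 0 0 0]
 [0 0 0 0 0 0 0 0 0 0 0 0 0 0 0 0 0 0 0 0]
 [0 0 0 0 0 0 0 0 0 0 0 0 0 0 0 0 0 0 0 0]]
0.226 [ 0.6893 -0.0179  0.226 ] left centerline [275.6 236.3] rows 232.0 236.3
0.231 [ 0.6879 -0.0175  0.231 ] left centerline [275.3 234. ] rows 229.7 234.0
0.2365 [ 0.6863 -0.0171  0.2365] left centerline [275.  231.5] rows 227.2 231.5
0.241 [ 0.6851 -0.0167  0.241 ] left centerline [274.7 229.4] rows 225.1 229.4
0.246 [ 0.6836 -0.0163  0.246 ] left centerline [274.3 227.1] rows 222.8 227.1
yaw bar -6.600290164911065
```

Call:
servo_tool(plan=[[0.01,0,0,0],[0.03,0,0,0.2],[0.046,0,-0.005,0.3],[0.054,0,-0.015,0.3],[0.056,0,-0.03,0.3],[0.056,0,-0.041,0.3],[0.056,0,-0.043,0.3],[0.056,0,-0.043,0.3],[0.056,0,-0.043,0.3]])

```text
clock: 7.7
tcp_pos: [0.555, -0.0017, 0.2889]
ee_rot: [-3.142, -0.001, -0.117]
ft_force: [-0.2, -0.0, -1.4]
grip_width: 0.0169
```

Run:
```python
from look import *
s,T,S=look('3')
t=s['tcp_pos'];yw=s['ee_rot'][2];d=np.array([np.cos(yw),np.sin(yw),0])
tip=t+.13*d+[0,0,-.0135];print('tip',tip)
for n,c in(('T',T),('S',S)): print(n,proj(c,[tip,t+[0,0,.019]+.135*d,[.685,-.0167,.241]]).round(1))
crops([T,S],[(285,120,355,190,6),(245,190,310,260,5.5)],'g3')
```

```text
{'clock': np.float64(7.7), 'tcp_pos': array([ 0.555 , -0.0017,  0.2889]), 'ee_rot': array([-3.1415e+00, -1.0000e-03, -1.1700e-01]), 'ft_force': array([-0.1811, -0.0148, -1.3929]), 'moment': array([ 0.0317, -0.0619,  0.0224]), 'grip_width': np.float64(0.0169), 'qpos': array([-0.049 , -0.1558,  1.6172, -0.    ,  1.6792,  1.6387])}
tip [ 0.68414325 -0.01686415  0.27536471]
T [[318.6 146.1]
 [320.  140.5]
 [317.5 149.5]]
S [[279.8 213.8]
 [280.5 201.9]
 [280.6 227.3]]
(420, 786, 3)
```

View pics/g3.png

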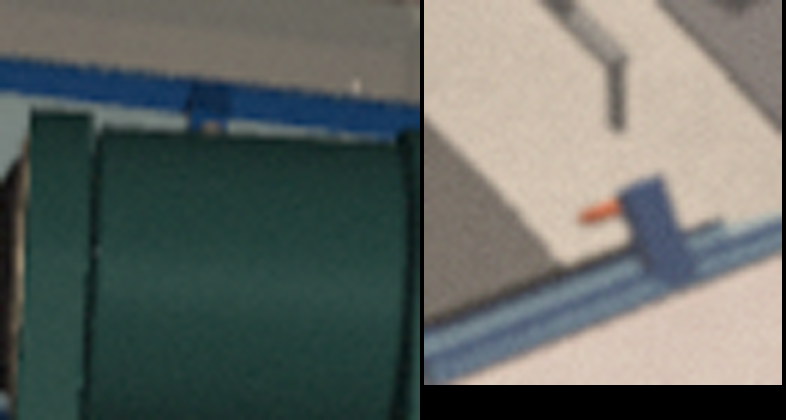

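The prong tip is at scene (280,213.6), right above the ring as predicted. I'm lowering it in two stages with force checks.

Call:
servo_tool(plan=[[0,0,-0.008,0],[0,0,-0.018,0],[0,0,-0.026,0],[0,0,-0.03,0],[0,0,-0.034,0],[0,0,-0.034,0]])

```text
clock: 8.4
tcp_pos: [0.5551, -0.0017, 0.2535]
ee_rot: [3.142, 0.001, -0.117]
ft_force: [-0.4, -0.3, -2.2]
grip_width: 0.0169
```

Call:
servo_tool(plan=[[0,0,-0.004,0],[0,0,-0.008,0],[0,0,-0.008,0]])

```text
clock: 8.7
tcp_pos: [0.5551, -0.0017, 0.2455]
ee_rot: [3.142, 0.001, -0.117]
ft_force: [0.3, 0.1, -1.8]
grip_width: 0.017
```

Call:
servo_tool(plan=[[0,0,-0.004,0],[0,0,-0.009,0],[0,0,-0.009,0],[0,0,-0.009,0]])

```text
clock: 9.1
tcp_pos: [0.5552, -0.0017, 0.2369]
ee_rot: [-3.142, 0.0, -0.117]
ft_force: [0.5, -0.6, -1.6]
grip_width: 0.0169
```

Run:
```python
from look import *
s,T,S=look('4')
crops([S],[(240,190,330,265,7)],'g4')
```

```text
{'clock': np.float64(9.1), 'tcp_pos': array([ 0.5552, -0.0017,  0.2369]), 'ee_rot': array([-3.1416e+00,  3.0000e-04, -1.1700e-01]), 'ft_force': array([ 0.5188, -0.5845, -1.5982]), 'moment': array([-0.011 , -0.0409,  0.0003]), 'grip_width': np.float64(0.0169), 'qpos': array([-0.049 , -0.1474,  1.6928,  0.    ,  1.5964,  1.6387])}
(525, 634, 3)
```

View pics/g4.png

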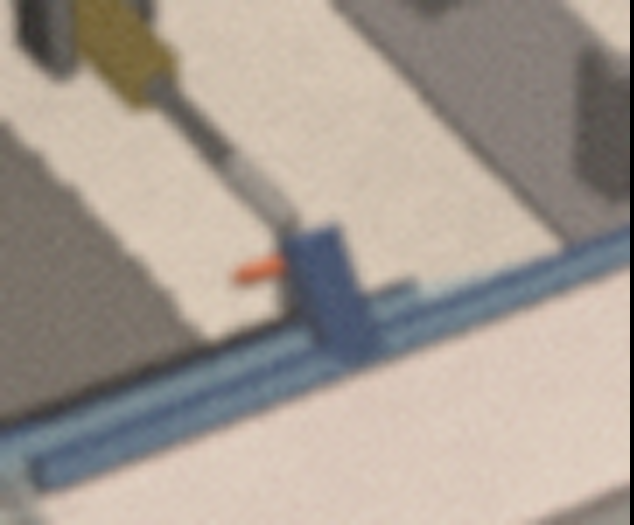

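The prong is visible below the ring at crop (290,300), with no contact force, so it is hooked. I'll take up the slack and then draw it down the slope.

Call:
servo_tool(plan=[[-0.001,0.0001,0,0],[-0.002,0.0002,0,0],[-0.003,0.0003,0,0],[-0.004,0.0004,0,0],[-0.004,0.0004,0,0]])

```text
clock: 9.7
tcp_pos: [0.5511, -0.0013, 0.2372]
ee_rot: [-3.142, -0.0, -0.117]
ft_force: [-0.3, -0.8, -1.2]
grip_width: 0.0166
```

Call:
servo_tool(plan=[[-0.0008,0.0001,-0.0006,0],[-0.0015,0.0002,-0.0013,0],[-0.0023,0.0003,-0.0019,0],[-0.003,0.0004,-0.0026,0],[-0.0038,0.0005,-0.0032,0]])

```text
clock: 10.2
tcp_pos: [0.5483, -0.0009, 0.2343]
ee_rot: [-3.142, -0.003, -0.117]
ft_force: [10.8, -1.4, -1.8]
grip_width: 0.0175
```

Drag is felt at about 8 N along the slope. I'll draw 40 mm at 20 mm/s.

Call:
servo_tool(plan=[[-0.0015,0.0002,-0.0013,0],[-0.003,0.0004,-0.0026,0],[-0.0046,0.0005,-0.0039,0],[-0.0061,0.0007,-0.0051,0],[-0.0076,0.0009,-0.0064,0],[-0.0091,0.0011,-0.0077,0],[-0.0107,0.0012,-0.009,0],[-0.0122,0.0014,-0.0103,0],[-0.0137,0.0016,-0.0116,0],[-0.0152,0.0018,-0.0129,0]])

```text
clock: 11.2
tcp_pos: [0.5331, 0.0008, 0.2215]
ee_rot: [-3.142, -0.003, -0.117]
ft_force: [9.0, -1.0, -1.0]
grip_width: 0.0172
```

Call:
servo_tool(plan=[[-0.0015,0.0002,-0.0013,0],[-0.003,0.0004,-0.0026,0],[-0.0046,0.0005,-0.0039,0],[-0.0061,0.0007,-0.0051,0],[-0.0076,0.0009,-0.0064,0],[-0.0091,0.0011,-0.0077,0],[-0.0107,0.0012,-0.009,0],[-0.0122,0.0014,-0.0103,0],[-0.0137,0.0016,-0.0116,0],[-0.0152,0.0018,-0.0129,0]])

```text
clock: 12.2
tcp_pos: [0.5179, 0.0026, 0.2086]
ee_rot: [-3.142, -0.003, -0.117]
ft_force: [9.4, -1.0, -1.8]
grip_width: 0.0169
```

Run:
```python
from look import *
s,T,S=look('5')
t=s['tcp_pos'];yw=s['ee_rot'][2];d=np.array([np.cos(yw),np.sin(yw),0])
tip=t+.13*d+[0,0,-.0135];print('tip',tip,proj(S,tip))
ms=mask(S,(3,80,80),(18,255,255));ms[:,:220]=0;ms[:,300:]=0;ms[:215]=0;ms[290:]=0
print(blobs(ms,5))
crops([S],[(200,190,310,280,6)],'g5')
```

```text
{'clock': np.float64(12.2), 'tcp_pos': array([0.5179, 0.0026, 0.2086]), 'ee_rot': array([-3.1416e+00, -3.1000e-03, -1.1710e-01]), 'ft_force': array([ 9.3655, -0.9994, -1.8248]), 'moment': array([-0.2233, -1.7826,  0.0171]), 'grip_width': np.float64(0.0169), 'qpos': array([-4.4000e-02, -2.2620e-01,  1.8065e+00, -2.0000e-04,  1.5582e+00,
        1.6438e+00])}
tip [ 0.64701713 -0.01254179  0.19510684] [[272.40351743 234.5286171 ]]
[(array([269.4, 230.1]), array([266, 228,   7,   5,  20], dtype=int32))]
(540, 664, 3)
```

View pics/g5.png

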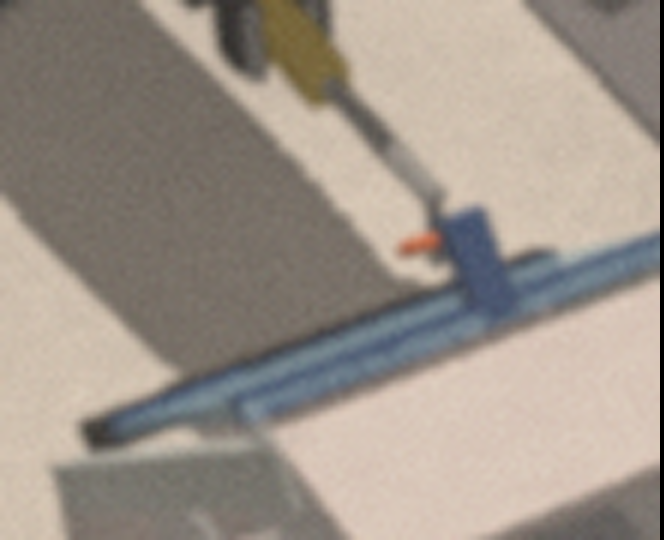

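It is still hooked and the sash is about 44 mm down. I'll draw 9 mm more, then feel for the stop in small steps.

Call:
servo_tool(plan=[[-0.0011,0.0001,-0.001,0],[-0.0023,0.0003,-0.0019,0],[-0.0034,0.0004,-0.0029,0],[-0.0046,0.0005,-0.0039,0],[-0.0057,0.0007,-0.0048,0],[-0.0068,0.0008,-0.0058,0]])

```text
clock: 12.9
tcp_pos: [0.5111, 0.0035, 0.2028]
ee_rot: [-3.142, -0.003, -0.117]
ft_force: [9.4, -0.9, -1.2]
grip_width: 0.0171
```

Call:
servo_tool(plan=[[-0.0005,0.0001,-0.0004,0],[-0.0011,0.0001,-0.001,0],[-0.0015,0.0002,-0.0013,0]])

```text
clock: 13.2
tcp_pos: [0.5096, 0.0037, 0.2015]
ee_rot: [-3.142, -0.003, -0.117]
ft_force: [9.1, -1.9, -1.1]
grip_width: 0.0169
```

Call:
servo_tool(plan=[[-0.0004,0,-0.0003,0],[-0.0008,0.0001,-0.0006,0],[-0.0011,0.0001,-0.001,0],[-0.0015,0.0002,-0.0013,0]])

```text
clock: 13.6
tcp_pos: [0.5081, 0.0038, 0.2002]
ee_rot: [-3.142, -0.003, -0.117]
ft_force: [8.5, -1.6, -0.6]
grip_width: 0.0171
```

Call:
servo_tool(plan=[[-0.0004,0,-0.0003,0],[-0.0008,0.0001,-0.0006,0],[-0.0011,0.0001,-0.001,0],[-0.0015,0.0002,-0.0013,0]])

```text
clock: 14.0
tcp_pos: [0.5069, 0.004, 0.1991]
ee_rot: [-3.142, -0.004, -0.117]
ft_force: [13.5, -2.5, -1.3]
grip_width: 0.0167
```

The force is rising. I'll use small steps now.

Call:
servo_tool(plan=[[-0.0002,0,-0.0001,0],[-0.0004,0,-0.0003,0],[-0.0004,0,-0.0003,0]])

```text
clock: 14.3
tcp_pos: [0.5068, 0.004, 0.1989]
ee_rot: [-3.142, -0.005, -0.117]
ft_force: [14.7, -2.1, -2.1]
grip_width: 0.0169
```

Call:
servo_tool(plan=[[-0.0004,0,-0.0003,0],[-0.0008,0.0001,-0.0006,0],[-0.0008,0.0001,-0.0006,0]])

```text
clock: 14.6
tcp_pos: [0.5064, 0.0039, 0.1985]
ee_rot: [3.141, -0.006, -0.117]
ft_force: [19.5, -3.6, -1.1]
grip_width: 0.0169
```

The stop is firm: force climbs with almost no motion, now about 15.6 N along the slope. Holding.

Call:
servo_tool(plan=[[0,0,0,0],[0,0,0,0],[0,0,0,0],[0,0,0,0]])

```text
clock: 15.0
tcp_pos: [0.5064, 0.0039, 0.1985]
ee_rot: [3.141, -0.006, -0.117]
ft_force: [19.4, -3.3, -2.0]
grip_width: 0.017
```

Run:
```python
from look import *
s,T,S=look('6')
f=s['ft_force']-[-.1,-.1,-1.7];print('slope N',f@[.761,-.088,.643])
t=s['tcp_pos'];yw=s['ee_rot'][2];d=np.array([np.cos(yw),np.sin(yw),0])
print('tip',proj(S,t+.13*d+[0,0,-.0135]))
crops([S],[(190,190,310,290,6)],'g6')
```

```text
{'clock': np.float64(15.0), 'tcp_pos': array([0.5064, 0.0039, 0.1985]), 'ee_rot': array([ 3.1414, -0.006 , -0.1174]), 'ft_force': array([19.4377, -3.3408, -1.9936]), 'moment': array([-0.6243, -3.3679, -0.1784]), 'grip_width': np.float64(0.017), 'qpos': array([-4.2400e-02, -2.5140e-01,  1.8435e+00, -6.0000e-04,  1.5434e+00,
        1.6459e+00])}
slope N 14.964614360427744
tip [[269.99949855 235.26881886]]
(600, 724, 3)
```

View pics/g6.png

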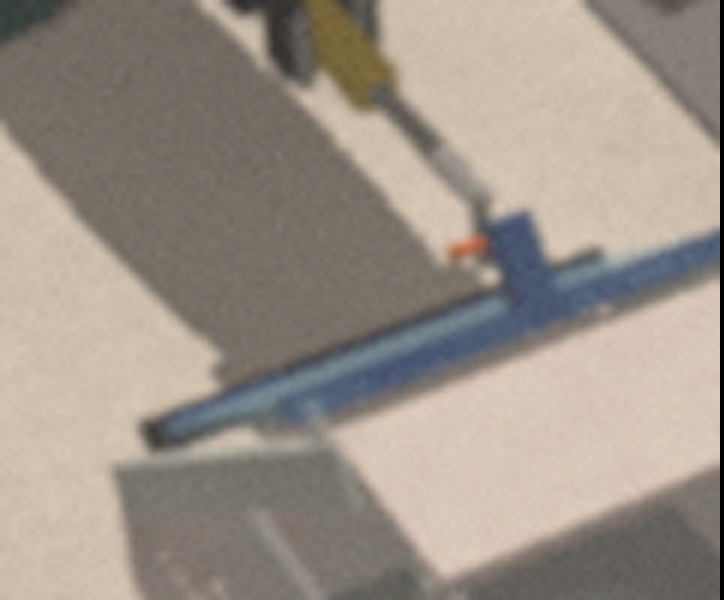

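It stays hooked and steady. I'll hold on past a full second.

Call:
servo_tool(plan=[[0,0,0,0],[0,0,0,0],[0,0,0,0],[0,0,0,0],[0,0,0,0],[0,0,0,0],[0,0,0,0]])

```text
clock: 15.8
tcp_pos: [0.5064, 0.0039, 0.1985]
ee_rot: [3.141, -0.006, -0.117]
ft_force: [19.6, -3.5, -2.1]
grip_width: 0.0169
```

Call:
servo_tool(plan=[[0,0,0,0],[0,0,0,0],[0,0,0,0],[0,0,0,0],[0,0,0,0],[0,0,0,0]])

```text
clock: 16.4
tcp_pos: [0.5064, 0.0039, 0.1985]
ee_rot: [3.141, -0.006, -0.117]
ft_force: [19.6, -2.9, -1.9]
grip_width: 0.0172
```

Call:
servo_tool(plan=[[0.001,-0.0001,0,0],[0.002,-0.0002,0,0],[0.003,-0.0003,0,0],[0.0035,-0.0004,0,0],[0.0035,-0.0004,0,0]])

```text
clock: 16.9
tcp_pos: [0.5078, 0.0039, 0.1972]
ee_rot: [3.142, 0.001, -0.117]
ft_force: [1.1, 1.2, -2.2]
grip_width: 0.017
```

Call:
servo_tool(plan=[[0.001,-0.0001,0,0],[0.002,-0.0002,0,0],[0.0025,-0.0003,0,0],[0.0025,-0.0003,0,0]])

```text
clock: 17.3
tcp_pos: [0.5105, 0.0036, 0.1975]
ee_rot: [-3.142, 0.0, -0.117]
ft_force: [-0.7, 0.6, -1.5]
grip_width: 0.0171
```

Call:
servo_tool(plan=[[0,0,0.003,0],[0,0,0.006,0],[0,0,0.01,0]])

```text
clock: 17.6
tcp_pos: [0.5105, 0.0036, 0.2079]
ee_rot: [-3.142, -0.0, -0.117]
ft_force: [0.3, 0.3, -2.2]
grip_width: 0.017
```

Call:
servo_tool(plan=[[0,0,0.005,0],[0,0,0.01,0],[0,0,0.02,0],[0,0,0.035,0],[-0.005,0,0.06,0],[-0.02,0,0.09,0],[-0.03,0,0.115,0],[-0.03,0,0.12,0],[-0.03,0,0.12,0],[-0.03,0,0.12,0]])

```text
clock: 18.6
tcp_pos: [0.4807, 0.0036, 0.3264]
ee_rot: [3.141, 0.001, -0.117]
ft_force: [-0.2, 0.6, -2.0]
grip_width: 0.0171
```

Run:
```python
from look import *
s,T,S=look('7')
t=s['tcp_pos'];yw=s['ee_rot'][2];d=np.array([np.cos(yw),np.sin(yw),0]);ax=t+[0,0,.019]
for n,c in(('T',T),('S',S)): print(n,'tip,rodend,gripend',proj(c,[ax+.13*d-[0,0,.0325],ax+.13*d,ax+.05*d,ax-.17*d]).round(1))
crops([T,S],[(260,110,370,235,3.3),(190,110,320,285,3.2)],'g7')
```

```text
{'clock': np.float64(18.6), 'tcp_pos': array([0.4807, 0.0036, 0.3264]), 'ee_rot': array([ 3.1415e+00,  1.4000e-03, -1.1700e-01]), 'ft_force': array([-0.1821,  0.649 , -1.99  ]), 'moment': array([ 0.011 , -0.0919,  0.0278]), 'grip_width': np.float64(0.0171), 'qpos': array([-0.0456, -0.3182,  1.6916,  0.    ,  1.7696,  1.6422])}
T tip,rodend,gripend [[317.9 171.5]
 [319.1 168.4]
 [315.3 201.6]
 [304.4 297. ]]
S tip,rodend,gripend [[260.2 181.8]
 [259.3 168.4]
 [242.1 152. ]
 [203.4 115.1]]
(560, 787, 3)
```

View pics/g7.png

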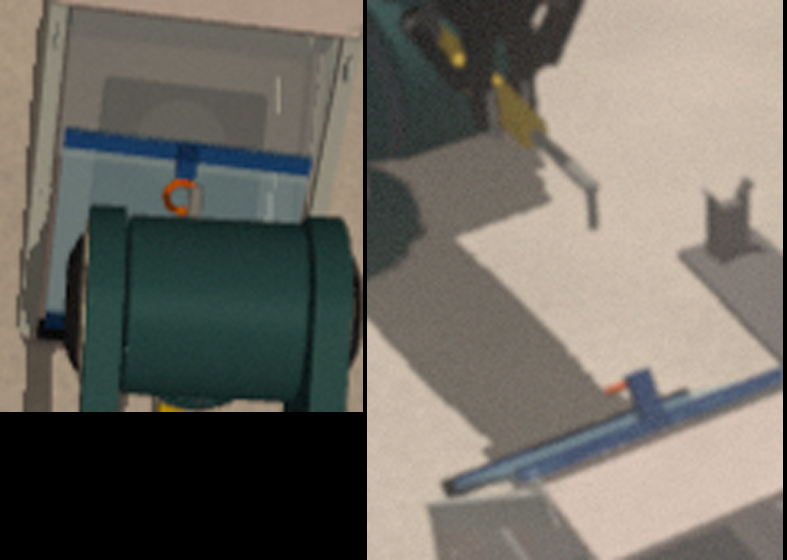

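The sash stays closed, the ring is free and the pole is still level in the jaws, with the prong at scene (260.6,181.3) against (260.2,181.8) predicted. I'm taking it back to the stand.

Call:
servo_tool(plan=[[-0.005,0.02,0,-0.2],[-0.01,0.05,0,-0.5],[-0.015,0.09,0,-0.8],[-0.02,0.13,0,-1.1],[-0.025,0.17,0,-1.4],[-0.03,0.21,0,-1.7],[-0.031,0.25,0,-2],[-0.031,0.28,0,-2.1],[-0.031,0.298,0,-2.1],[-0.031,0.303,0,-2.1]])

```text
clock: 19.7
tcp_pos: [0.4494, 0.3079, 0.3263]
ee_rot: [3.14, 0.002, -0.152]
ft_force: [-0.1, -0.7, -2.2]
grip_width: 0.0171
```

Call:
servo_tool(plan=[[0,0,-0.02,0],[0,0,-0.05,0],[0,0,-0.09,0],[0,0,-0.13,0],[0,0,-0.17,0],[0,0,-0.2,0],[0,0,-0.22,0],[0,0,-0.23,0],[0,0,-0.23,0],[0,0,-0.23,0]])

```text
clock: 20.7
tcp_pos: [0.4501, 0.3064, 0.0986]
ee_rot: [-3.141, -0.001, -0.154]
ft_force: [0.5, 0.0, -1.7]
grip_width: 0.017
```

Run:
```python
from look import *
s=arm.observe();print({k:np.round(s[k],4) for k in('clock','tcp_pos','ee_rot','ft_force')})
```

```text
{'clock': np.float64(20.7), 'tcp_pos': array([0.4501, 0.3064, 0.0986]), 'ee_rot': array([-3.1409e+00, -9.0000e-04, -1.5410e-01]), 'ft_force': array([ 0.486 ,  0.0033, -1.7142])}
```

Call:
servo_tool(plan=[[0,0,-0.01,0],[0,0,-0.02,0],[0,0,-0.03,0],[0,0,-0.036,0],[0,0,-0.039,0],[0,0,-0.039,0],[0,0,-0.039,0]])

```text
clock: 21.4
tcp_pos: [0.4496, 0.3067, 0.0588]
ee_rot: [-3.141, -0.0, -0.154]
ft_force: [-0.1, 0.0, -2.2]
grip_width: 0.0173
```

Call:
servo_tool(plan=[[0,0,-0.001,0],[0,0,-0.002,0],[0,0,-0.003,0],[0,0,-0.003,0],[0,0,-0.003,0]])

```text
clock: 21.9
tcp_pos: [0.4495, 0.3066, 0.0555]
ee_rot: [3.142, -0.0, -0.154]
ft_force: [-0.1, -0.3, -1.3]
grip_width: 0.017
```

Call:
servo_tool(plan=[[0,0,-0.001,0],[0,0,-0.002,0],[0,0,-0.003,0],[0,0,-0.003,0],[0,0,-0.003,0]])

```text
clock: 22.4
tcp_pos: [0.4495, 0.3066, 0.0525]
ee_rot: [3.142, 0.0, -0.154]
ft_force: [0.7, -0.6, -1.2]
grip_width: 0.0171
```

Call:
servo_tool(plan=[[0,0,-0.0003,0],[0,0,-0.0006,0],[0,0,-0.0006,0],[0,0,-0.0006,0]])

```text
clock: 22.8
tcp_pos: [0.4496, 0.3066, 0.052]
ee_rot: [-3.141, -0.0, -0.154]
ft_force: [-0.6, -1.0, 0.0]
grip_width: 0.0171
```

Call:
servo_tool(plan=[[0,0,-0.0003,0],[0,0,-0.0004,0],[0,0,-0.0004,0]])

```text
clock: 23.1
tcp_pos: [0.4496, 0.3066, 0.0516]
ee_rot: [-3.141, -0.0, -0.154]
ft_force: [-0.1, -0.3, 0.7]
grip_width: 0.0175
```

The stand has taken the pole's weight. Releasing and retreating.

Call:
servo_tool(plan=[[0,0,0,0],[0,0,0,0],[0,0,0,0],[0,0,0,0],[0,0,0,0],[0,0,0,0],[0,0,0,0],[0,0,0,0]], jaw=0.08)

```text
clock: 23.9
tcp_pos: [0.4495, 0.3066, 0.0515]
ee_rot: [-3.142, 0.0, -0.154]
ft_force: [-0.4, 0.1, -0.8]
grip_width: 0.0797
```

Call:
servo_tool(plan=[[0,0,0.01,0],[0,0,0.03,0],[0,0,0.06,0],[0,0,0.1,0],[0,0,0.14,0],[0,0,0.18,0],[0,0,0.22,0],[0,0,0.26,0],[0,-0.02,0.28,0],[0,-0.05,0.28,0]])

```text
clock: 24.9
tcp_pos: [0.4496, 0.2569, 0.3357]
ee_rot: [-3.139, -0.004, -0.152]
ft_force: [0.8, 0.1, -1.4]
grip_width: 0.0801
```

Call:
servo_tool(plan=[[0,-0.05,0,0],[0,-0.1,0,0],[0,-0.15,0,0],[-0.01,-0.2,0,0],[-0.02,-0.25,0,0],[-0.03,-0.3,0,0],[-0.03,-0.35,0,0],[-0.03,-0.4,0,0],[-0.03,-0.42,0,0],[-0.03,-0.42,0,0]])

```text
clock: 25.9
tcp_pos: [0.4189, -0.1659, 0.3319]
ee_rot: [3.141, 0.0, -0.157]
ft_force: [1.2, -0.3, -0.0]
grip_width: 0.08
```

Run:
```python
from look import *
s,T,S=look('8');T0,S0=load('top0.pkl'),load('scene0.pkl')
for n,a,b in(('T',T0,T),('S',S0,S)):
    for c in(a,b): print(n,[x for x in blobs(mask(c,(20,130,90),(35,255,255)),100)])
crops([T,S],[(160,80,380,310,2),(190,140,360,290,2)],'g8')
```

```text
{'clock': np.float64(25.9), 'tcp_pos': array([ 0.4189, -0.1659,  0.3319]), 'ee_rot': array([ 3.1412e+00,  2.0000e-04, -1.5740e-01]), 'ft_force': array([ 1.2242, -0.3321, -0.031 ]), 'moment': array([ 0.0021,  0.0287, -0.0145]), 'grip_width': np.float64(0.08), 'qpos': array([-4.3340e-01, -3.8600e-01,  1.7332e+00, -4.0000e-04,  1.7944e+00,
        1.2947e+00])}
T [(array([194.9, 264.4]), array([185, 227,  21,  75, 504], dtype=int32))]
T [(array([195.2, 264.3]), array([186, 227,  20,  75, 511], dtype=int32))]
S [(array([314.8, 181.3]), array([296, 164,  39,  35, 216], dtype=int32))]
S [(array([315.1, 181.8]), array([295, 165,  40,  34, 217], dtype=int32))]
(460, 788, 3)
```

View pics/g8.png

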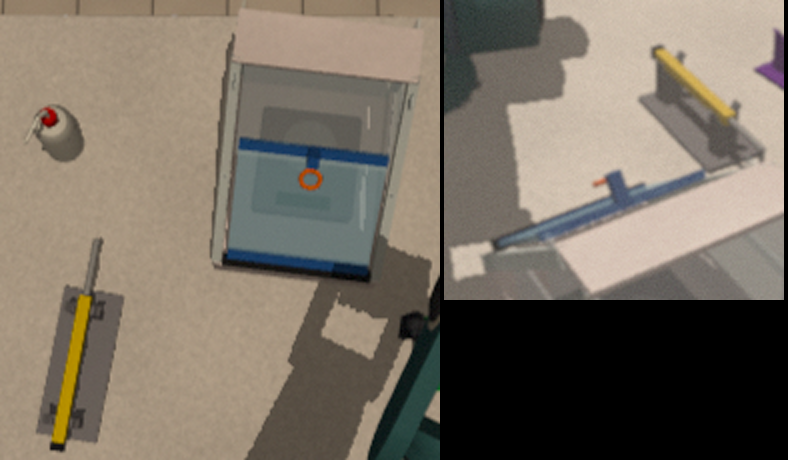

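The sash's lower bar sits on the black sill, and the pole lies in both notches within about 0.5 px of where it started. Handing in.

```bash
python3 -c "
from cell import arm
arm.job_done();print(arm.observe()['clock'])"
```

```text
the job is handed in; nothing more can be done
the job is handed in; nothing more can be done
```

The sash is closed on its sill, the pole is back in both notches of the grey stand, and the job was handed in at about 26 s of the 64 s allowed.

- **Closing:** I hooked the pole down into the ring and drew the sash about 58 mm down its slope, with drag of roughly 7 to 8 N. There it met a firm stop, where the force climbed with almost no motion.
- **Sealing pull:** I held a steady pull for about 1.8 s. It came to 15–15.6 N along the slope. The total force at the wrist was about 19.8 N, because the vertical prong pulls almost horizontally.
- **Unhooking:** The prong came out of the ring with no noticeable force, and the sash stayed closed.
- **Pole returned:** I lowered it until the stand took its weight, then let go.

**Last checks:**
- **Sash:** its lower bar is on the black sill in the last picture.
- **Pole:** it is within about 0.5 px of where it started in both views.
- **Gripper:** it was open, empty and clear of everything.
- **Rack, wash bottle and tip box:** nothing went near the wash bottle or tip box. The arm passed over the rack at about 0.33 m or higher. I did not compare these three by measurement afterwards.
- **Disagreement:** before I touched it, the pole's origin measured about 6 mm behind the stand's seat point along its length. I put it back in that same place rather than shift it. No check failed.

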